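Put the capacitor modules away by size

ROBOT

A 7-joint arm with a two-finger parallel gripper is mounted at the origin on the work surface. World frame = base frame: x ahead of the robot, y to its left, z up, the work surface at z = 0. Lengths are in m, angles in rad, forces in N, time in s.
With the tool pointing down it reaches from about 0.425 to 0.95 m from the base axis. Payload 4.7 kg.
Tool frame: the origin (TCP) lies at the very end of the fingers, on their centre line; the grasp point (between the pads) lies 19 mm behind it (env.tcp_to_grasp is the distance from the TCP to the grasp point, in m); z points along the fingers, y is the line along which they close (so a half turn about z gives the same grasp; the last joint's range is limited). The gripper opens to 87 mm and grips with 3 to 60 N. Pads are 19 mm wide; open, the fingers measure 117 mm over their backs; the gripper's body (75 mm by 190 mm) begins 51 mm behind the grasp point.
Start: joints at [-1.154, 0.469, -0.049, 1.532, 0.024, 1.141, -0.082], TCP at [0.291, 0.609, 0.223] pointing down, gripper open.
Joint ranges: [-2.59, 2.59], [-0.33, 1.99], [-1.39, 1.29], [0.1, 2.45], [-1.04, 4.18], [0.21, 1.99], [-2.66, 2.66]. Speed limits (rad/s): [2.57, 2.57, 3.14, 3.14, 3.14, 3.14, 3.14].

INTERFACE

Orientations are given as a unit quaternion [w, x, y, z].
In Python, from station import env gives the robot as it stands. The module is installed in compiled form; this text tells all that it offers.
- The arm moves only by the shell command python3 -m jog 'ROWS' [OPENING] [FORCE]. ROWS is JSON, a list of rows, each a list of 2 entries, a list of its own where there are three numbers: the shift along the tool's x, y, z in units of 25 mm (1.0 is 25 mm), then the turn, a rotation vector about the tool's x, y, z in units of 6 degrees (1.0 is 6 degrees). In form: [[[tx, ty, tz], [ax, ay, az]], ...]. A call has 1 to 20 rows; each row shifts and turns the commanded pose from where the row before left it, along the tool's axes as they then stand; what a row does not reach is not made up. A row lasts 1/12 s, in which the tool goes at most 41.7 mm and 7.16 degrees, less where a joint would pass 70% of its speed; a pose out of reach is approached as far as the arm can. A call is refused whole if a number of a shift passes 1 or a number of a turn 1, either way. A call with a gripper value outside its range is refused whole. OPENING is the opening, from 0 (shut) to 1 (fully open), set as the call begins (- or left out, the last holds). The fingers move at their own pace and stop on an object; FORCE is the grip in N (left out, the last holds). Time passes only in rows, so rows that do not move let the fingers close. It gives the time, the measured TCP pose, the force, the opening and the grip force at its end, in the units of the state.
- env.get_state(): the state, without advancing time (a new reading comes with each control period).
- env.read_camera(name): name is "scene" or "top" or "wrist"; returns a dict with "pixels" (384x512x3 uint8, blue, green, red), "depth" (384x512 float32, m along the optical axis (not along the pixel's ray), 0 where there is no reading), "mtx" (3x3 intrinsics, pixels), "position" and "orientation" of the camera in the world; the wrist camera has in their place "mount" (4x4, takes a point from camera to tool coordinates, whose origin is the TCP and whose axes are the flange's). Camera axes: x right, y up, looking along -z (the intrinsics and any distortion apply to the point x, -y, -z); pixel columns grow to the right and rows downward; lengths in m; the calibration is good to about 2 mm. A picture is of the moment at which its call begins: read the wrist's pose just before it.
- env.hand_in(): hands the job in; it is judged then, once.
Trained networks look in a picture, given as the dict that the camera call returned (one of the last four; its "shot" number tells which), for a name from the list of things; names that differ only in an ending like _2 or _b are one class to them, and where a whole thing is asked for, a point or a joint stands for the part that bears it (a point fixed in the world has none). Each returns a list of dicts, best first, with "conf" (0 to 1); they miss things now and then, are a little off and sometimes report something else, mostly with a low value. They report only what shows in the picture. A call takes as long as a camera call.
- env.masks_of(picture, name): "pixels" (384x512 bool, what is visible of it) and "pixel" ([row, column] in pixels, amid what is visible of it).
The state is a dict: "clock": time; "joints": joint angles; "qd": joint speeds; "joint_efforts": joint torques, N m; "eef_pos": TCP position; "tool_rot": TCP orientation; "ft_force": force on the tool from outside, world axes, zero at the start; "ft_torque": the same for the moment, N m; "opening": finger opening in m; "grip_force": force on a finger pad.
Only numpy, scipy, OpenCV 4.12 (cv2) and the standard library are available. Lean on these libraries where they do the work, as an engineer would, in place of code of your own. Each camera call takes 0.05 s, during which the arm holds its last target. There are 200 camera calls.

TASK

Pick out the three capacitor modules, the white bases that carry an upright aluminium can, and put each away upright in the storage tray of its own size: the small one in the small tray, the medium one in the medium tray, the large one in the large tray, each sitting flat on the tray's floor. Set them down rather than dropping them, never tip one over, and leave the lamp, switch and resistor modules and the multimeter where they are.

Things in the scene. Friction and masses are not known exactly. Their poses are not given: they have to be found in the camera images.
- cap_small: Small capacitor module, loose, 30 to 60 g: square white base 30 x 30 mm, 20 mm high, with an upright round aluminium can on its centre, 16 mm in diameter, 26 mm high, flat top with a dark cross (height in all 46 mm). Hold it by the can from above. Origin at the centre of the base's underside; x, y parallel to its sides, z up along the can.
- cap_medium: Medium capacitor module, loose, 60 to 130 g: square white base 46 x 46 mm, 20 mm high, with an upright round aluminium can on its centre, 26 mm in diameter, 34 mm high, flat top with a dark cross (height in all 54 mm). Hold it by the can from above. Origin at the centre of the base's underside; x, y parallel to its sides, z up along the can.
- cap_large: Large capacitor module, loose, 125 to 255 g: square white base 62 x 62 mm, 20 mm high, with an upright round aluminium can on its centre, 38 mm in diameter, 44 mm high, flat top with a dark cross (height in all 64 mm). Hold it by the can from above. Origin at the centre of the base's underside; x, y parallel to its sides, z up along the can.
- tray_small: Small storage tray, fixed, empty: square, black, open at the top, 45 x 45 mm inside, 51 x 51 mm outside, rim 18 mm above the bench, floor 4 mm thick. The small capacitor's base fits with 7.5 mm to spare each side when turned parallel to the walls. Origin at the centre of its underside, on the bench; x, y parallel to the walls, z up.
- tray_medium: Medium storage tray, fixed, empty: square, black, open at the top, 61 x 61 mm inside, 67 x 67 mm outside, rim 18 mm above the bench, floor 4 mm thick. The medium capacitor's base fits with 7.5 mm to spare each side when turned parallel to the walls. Origin at the centre of its underside, on the bench; x, y parallel to the walls, z up.
- tray_large: Large storage tray, fixed, empty: square, black, open at the top, 77 x 77 mm inside, 83 x 83 mm outside, rim 18 mm above the bench, floor 4 mm thick. The large capacitor's base fits with 7.5 mm to spare each side when turned parallel to the walls. Origin at the centre of its underside, on the bench; x, y parallel to the walls, z up.
- lamp_module: Lamp module, loose: square white base 50 x 50 mm, 20 mm high, with a brass holder and a round glass bulb 28 mm in diameter on top (57 mm high in all). Not a capacitor; it stays where it is. Origin at the centre of the underside, z up.
- switch_module: Switch module, loose: square white base 50 x 50 mm, 20 mm high, with a low black block and a small steel toggle on top (49 mm high in all). Not a capacitor; it stays where it is. Origin at the centre of the underside, z up.
- resistor_module: Resistor module, loose: white base 56 x 36 mm, 20 mm high, with a white ceramic rod lying along its length (x), 33 mm high in all. Not a capacitor; it stays where it is. Origin at the centre of the underside, z up.
- meter: Black hand multimeter lying on its back, loose, 130 mm (x) x 70 mm (y), 38 mm high over the selector knob, with a greenish display and a round selector. It stays where it is. Origin at the centre of the underside, z up.

How it is judged:
At the end, for the whole second after the job is handed in: Each capacitor module stands upright (within 0.08 rad) with its base flat on the floor of the tray of its own size (underside within 3 mm of the floor, centre within 12 mm of the tray's centre), let go and at rest (horizontal distance between cap_small and tray_small below 0.012 m and z of cap_small in the frame of tray_small below 0.007 m and angle between each of cap_small, cap_medium, cap_large's own z axis and vertical below 0.08 rad and linear speed of each of cap_small, cap_medium, cap_large below 0.02 m/s and contact force between the fingers and cap_small below 0.1 N and horizontal distance between cap_medium and tray_medium below 0.012 m and z of cap_medium in the frame of tray_medium below 0.007 m and contact force between the fingers and cap_medium below 0.1 N and horizontal distance between cap_large and tray_large below 0.012 m and z of cap_large in the frame of tray_large below 0.007 m and contact force between the fingers and cap_large below 0.1 N); the robot touches nothing.
It fails at once if a capacitor module is dropped from more than 30 mm above the bench ((height (world z) of cap_small above 0.03 m and contact force between the fingers and cap_small below 0.02 N) or (height (world z) of cap_medium above 0.03 m and contact force between the fingers and cap_medium below 0.02 N) or (height (world z) of cap_large above 0.03 m and contact force between the fingers and cap_large below 0.02 N)).
It fails at once if a capacitor module is tipped over (more than 0.8 rad) (angle between any of cap_small, cap_medium, cap_large's own z axis and vertical above 0.8 rad).
It fails at once if the lamp, switch or resistor module or the multimeter is moved more than 15 mm (distance of any of lamp_module, switch_module, resistor_module, meter from where it was at the start of the episode above 0.015 m).
It also fails if it takes over 83 s, if anything falls off the work surface, if the arm or the gripper's body presses on something with over 40 N, if the wrist force passes 120 N, or if a joint passes its speed limit or range.

## Working session

There is one attempt and no reset: what is moved stays moved. The work goes in short steps, Python scripts to look and compute and a shell command to move; the robot and the scene stay as the last step left them, time stands still between calls to the robot, and variables do not carry over. Pictures are saved under pics/ and viewed, at most 14 in all, crops included, and the job is handed in when it is done.

```bash
mkdir -p pics
cat > h.py <<'E'
import numpy as np, cv2
from scipy.spatial.transform import Rotation as R
from station import env
def q2R(q): return R.from_quat([q[1],q[2],q[3],q[0]]).as_matrix()
def cloud(p):
    d=p["depth"]; K=np.array(p["mtx"]); v,u=np.mgrid[:384,:512]
    P=np.stack([(u-K[0,2])/K[0,0]*d,-(v-K[1,2])/K[1,1]*d,-d],-1)
    if "position" in p: A=q2R(p["orientation"]); t=np.array(p["position"])
    else:
        M=np.array(p["mount"]); s=p["st"]; T=q2R(s["tool_rot"])
        A=T@M[:3,:3]; t=T@M[:3,3]+np.array(s["eef_pos"])
    W=P@A.T+t; W[d==0]=np.nan; return W
def shot(n):
    s=env.get_state(); p=env.read_camera(n); p["st"]=s; return p
E
python3 - <<'E'
from h import *
s=env.get_state(); print({k:np.round(v,3).tolist() for k,v in s.items()}, env.tcp_to_grasp)
p=shot("top"); q=shot("scene")
cv2.imwrite("pics/top.png",p["pixels"]);cv2.imwrite("pics/scene.png",q["pixels"])
print(p["position"],p["orientation"],p["mtx"])
W=cloud(p)
for n in "cap_small cap_medium cap_large tray_small tray_medium tray_large lamp_module switch_module resistor_module meter".split():
    for m in env.masks_of(p,n)[:3]:
        w=W[m["pixels"]]; w=w[~np.isnan(w[:,0])]
        top=w[w[:,2]>np.percentile(w[:,2],95)-.006]
        r=cv2.minAreaRect((w[:,:2]*1000).astype(np.float32))
        print(n,round(m["conf"],2),np.round(m["pixel"]),"n",len(w),"zmax",top[:,2].max().round(3),"topc",np.round((top.min(0)+top.max(0))/2,4)[:2],"rect",np.round(r[0],1),np.round(r[1],1),round(r[2],1))
E
```

```text
{'clock': 0.0, 'joints': [-1.154, 0.469, -0.049, 1.534, 0.024, 1.141, -0.082], 'qd': [-0.0, 0.0, 0.0, -0.003, -0.002, 0.001, -0.001], 'joint_efforts': [-0.001, -50.796, -0.081, -23.616, -0.061, 0.038, 0.0], 'eef_pos': [0.291, 0.608, 0.221], 'tool_rot': [-0.0, 0.221, 0.975, -0.001], 'ft_force': [-0.109, -0.461, -0.223], 'ft_torque': [0.001, 0.006, 0.017], 'grip_force': 0.0, 'opening': 0.087} 0.0187
[0.45770285 0.00882135 1.11581919] [-0.69695027 -0.0276969   0.0283854   0.71602197] [[421.39163035   0.         258.00525819]
 [  0.         421.39163035 188.07557251]
 [  0.           0.           1.        ]]
cap_small 0.7 [171. 392.] n 153 zmax 0.049 topc [ 0.5692 -0.3503] rect [ 569.  -348.7] [29.  29.4] 0.7
cap_medium 0.65 [163. 312.] n 302 zmax 0.059 topc [ 0.6023 -0.1414] rect [ 602.1 -142.3] [45.5 46.1] 3.8
cap_large 0.94 [229. 319.] n 582 zmax 0.068 topc [ 0.4351 -0.1473] rect [ 434.7 -148.4] [62.2 61.4] 78.1
tray_small 0.84 [228. 127.] n 433 zmax 0.022 topc [0.449  0.3467] rect [449.8 349.9] [58.4 51.5] 72.3
tray_small 0.29 [234. 260.] n 282 zmax 0.035 topc [0.4272 0.0084] rect [428.    7.6] [55.5 35.3] 16.8
tray_medium 0.68 [177. 143.] n 760 zmax 0.022 topc [0.5812 0.3086] rect [584.4 310.2] [81.4 75.4] 82.2
tray_large 0.67 [176. 193.] n 1074 zmax 0.023 topc [0.5789 0.1734] rect [581.6 174.1] [88.9 88.2] 82.0
lamp_module 0.67 [221. 387.] n 365 zmax 0.061 topc [ 0.454  -0.3223] rect [ 454.2 -323.5] [49.  49.5] 14.4
switch_module 0.55 [226. 198.] n 373 zmax 0.051 topc [0.4469 0.1644] rect [448.9 166.8] [51.7 54.7] 7.7
resistor_module 0.3 [227. 319.] n 628 zmax 0.068 topc [ 0.4351 -0.1473] rect [ 434.4 -150.1] [68.8 65. ] 78.5
meter 0.77 [162. 262.] n 1362 zmax 0.04 topc [ 0.6082 -0.0032] rect [608.2  -4.7] [ 71.5 130.5] 88.5
meter 0.27 [227. 128.] n 395 zmax 0.021 topc [0.4489 0.3454] rect [449.4 346.6] [51.8 50. ] 71.6
```

View pics/top.png

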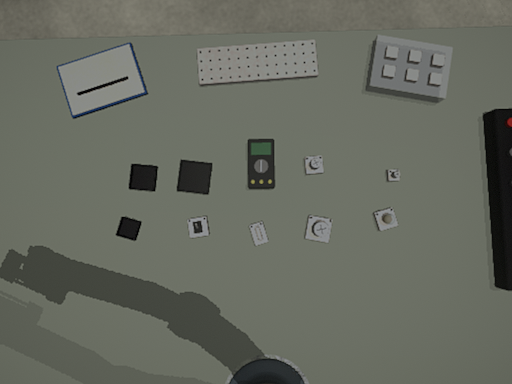

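Run:
```python
from h import *
# refine: cans (z band at top) & bases (z about .02), tray rims (z .013-.025) by position windows
p=shot("top");W=cloud(p);Z=W[...,2]
print("bench z",np.nanmedian(Z[np.abs(Z)<.01]))
def sel(c,r,lo,hi):
    return W[(np.hypot(W[...,0]-c[0],W[...,1]-c[1])<r)&(Z>lo)&(Z<hi)]
for n,c,r,h in [("s",(.569,-.349),.03,.046),("m",(.602,-.142),.04,.054),("l",(.435,-.148),.055,.064)]:
    t=sel(c,r,h-.006,h+.01); b=sel(c,r,.012,h+.01)
    (cc,rad)=cv2.minEnclosingCircle((t[:,:2]*1000).astype(np.float32)); rr=cv2.minAreaRect((b[:,:2]*1000).astype(np.float32))
    print(n,np.round(t.mean(0),4),np.round(cc,1),round(rad,1),[np.round(x,1) for x in rr])
for n,c,r in [("s",(.449,.347),.045),("m",(.583,.309),.055),("l",(.58,.173),.066)]:
    t=sel(c,r,.013,.027); rr=cv2.minAreaRect((t[:,:2]*1000).astype(np.float32)); f=sel(rr[0]/np.array(1000.),.015,-.01,.013)
    print(n,[np.round(x,1) for x in rr],len(t),"floor",np.median(f[:,2]).round(4))
```

```text
bench z -0.00011746819697400213
s [ 0.5693 -0.3494  0.0453] [ 569.5 -349.6] 7.7 [array([ 569.2, -349.2]), array([29.4, 30.8]), np.float64(3.0)]
m [ 0.6023 -0.1415  0.0539] [ 602.6 -142.3] 12.9 [array([ 602.3, -142.4]), array([46.4, 46.1]), np.float64(4.0)]
l [ 0.4345 -0.1474  0.0638] [ 434.3 -148.1] 18.9 [array([ 434.5, -148.3]), array([62.3, 61.7]), np.float64(78.2)]
s [array([448.8, 346.7]), array([51.9, 50.6]), np.float64(73.2)] 107 floor 0.0036
m [array([581.7, 308.2]), array([69. , 67.2]), np.float64(83.4)] 138 floor 0.0033
l [array([579.3, 173.1]), array([84. , 83.1]), np.float64(81.8)] 158 floor 0.0041
```

The top view shows the trays on the left (small at row 228, col 128; medium at 177, 143; large at 176, 193). The cans are on the right (large at 229, 319; medium at 163, 312; small at 174, 393), with clear space around everything. I'll first align the tool with the world axes.

```bash
cat > to.py <<'E'
# usage: to.py x y z yawdeg(tool y axis in world) : prints shift (units, tool axes now) and turn units
import sys; from h import *
x,y,z,yaw=map(float,sys.argv[1:]); s=env.get_state(); T=q2R(s["tool_rot"])
a=np.radians(yaw); yy=np.array([np.cos(a),np.sin(a),0]); zz=np.array([0,0,-1.]); D=np.stack([np.cross(yy,zz),yy,zz],1)
d=T.T@(np.array([x,y,z])-s["eef_pos"])/.025; r=np.degrees(R.from_matrix(T.T@D).as_rotvec())/6
print("shift",d.round(2),"turn",r.round(2),"tcp",np.round(s["eef_pos"],4),"F",np.round(s["ft_force"],1),"grip",round(float(s["grip_force"]),1),"open",round(float(s["opening"]),4),"t",round(float(s["clock"]),2),"j",np.round(s["joints"],2))
E
python3 -m jog '[[[0,0,0],[0,0,1]],[[0,0,0],[0,0,1]],[[0,0,0],[0,0,1]],[[0,0,0],[0,0,1]],[[0,0,0],[0,0,1]],[[0,0,0],[0,0,1]],[[0,0,0],[0,0,1]],[[0,0,0],[0,0,1]],[[0,0,0],[0,0,1]],[[0,0,0],[0,0,1]],[[0,0,0],[0,0,0.75]],[[0,0,0],[0,0,0]]]' 1 20
python3 to.py 0.4345 -0.148 0.15 0
```

```text
clock: 1.65
eef_pos: [0.2909, 0.6091, 0.2226]
tool_rot: [0.0, 0.708, 0.706, 0.0]
ft_force: [-0.1, 0.1, 0.3]
opening: 0.0872
grip_force: 0.0
shift [-30.27   5.8    2.91] turn [ 0.    0.   -0.02] tcp [0.2909 0.6091 0.2226] F [-0.1  0.1  0.3] grip 0.0 open 0.0872 t 1.65 j [-1.32  0.47  0.2   1.54 -0.1   1.14 -1.11]
```

```bash
python3 -m jog '[[[-1,0.7,0],[0,0,0]],[[-1,0.7,0],[0,0,0]],[[-1,0.7,0],[0,0,0]],[[-1,0.7,0],[0,0,0]],[[-1,0.7,0],[0,0,0]],[[-1,0.7,0],[0,0,0]],[[-1,0.7,0],[0,0,0]],[[-1,0.7,0],[0,0,0]],[[-1,0.2,0],[0,0,0]],[[-1,0,0],[0,0,0]],[[-1,0,0],[0,0,0]],[[-1,0,0],[0,0,0]],[[-1,0,0],[0,0,0]],[[-1,0,0],[0,0,0]],[[-1,0,0],[0,0,0]]]' >/dev/null
python3 -m jog '[[[-1,0,0],[0,0,0]],[[-1,0,0],[0,0,0]],[[-1,0,0],[0,0,0]],[[-1,0,0],[0,0,0]],[[-1,0,0],[0,0,0]],[[-1,0,0.5],[0,0,0]],[[-1,0,0.5],[0,0,0]],[[-1,0,0.5],[0,0,0]],[[-1,0,0.5],[0,0,0]],[[-1,0,0.5],[0,0,0]],[[-1,0,0.4],[0,0,0]],[[-1,0,0],[0,0,0]],[[-1,0,0],[0,0,0]],[[-1,0,0],[0,0,0]],[[-0.8,0,0],[0,0,0]],[[-0.4,0,0],[0,0,0]],[[0,0,0],[0,0,0]],[[0,0,0],[0,0,0]]]' >/dev/null
python3 to.py 0.4345 -0.148 0.028 0
```

```text
shift [-0.08 -0.04  4.88] turn [ 0.   -0.   -0.01] tcp [ 0.4355 -0.1461  0.1501] F [0.4 0.1 0.3] grip 0.0 open 0.087 t 4.4 j [-0.28  0.22  0.6   2.13 -0.17  0.83  0.42]
```

```bash
python3 -m jog '[[[-0.08,-0.04,0.7],[0,0,0]],[[0,0,0.7],[0,0,0]],[[0,0,0.7],[0,0,0]],[[0,0,0.7],[0,0,0]],[[0,0,0.7],[0,0,0]],[[0,0,0.6],[0,0,0]],[[0,0,0.4],[0,0,0]],[[0,0,0.38],[0,0,0]],[[0,0,0],[0,0,0]],[[0,0,0],[0,0,0]],[[0,0,0],[0,0,0]]]'
python3 -m jog '[[[0,0,0],[0,0,0]],[[0,0,0],[0,0,0]],[[0,0,0],[0,0,0]],[[0,0,0],[0,0,0]],[[0,0,0],[0,0,0]],[[0,0,0],[0,0,0]],[[0,0,0],[0,0,0]],[[0,0,0],[0,0,0]],[[0,0,0],[0,0,0]],[[0,0,0],[0,0,0]],[[0,0,0],[0,0,0]],[[0,0,0],[0,0,0]]]' 0 25
```

```text
clock: 5.32
eef_pos: [0.435, -0.148, 0.0286]
tool_rot: [0.0, 0.707, 0.707, 0.0]
ft_force: [0.3, -0.3, -0.1]
opening: 0.0866
grip_force: 0.0
clock: 6.32
eef_pos: [0.4345, -0.148, 0.028]
tool_rot: [0.0, 0.707, 0.707, 0.0]
ft_force: [0.6, 0.1, 0.5]
opening: 0.0372
grip_force: 25.0
```

```bash
python3 -m jog '[[[0,0,-0.3],[0,0,0]],[[0,0,-0.6],[0,0,0]],[[0,0,-0.8],[0,0,0]],[[0,0,-0.8],[0,0,0]],[[0,0,-0.8],[0,0,0]],[[0,0,-0.8],[0,0,0]],[[0,0,-0.5],[0,0,0]],[[0,0,0],[0,0,0]],[[0,0,0],[0,0,0]]]'
python3 to.py 0.5793 0.1731 0.032 3.6
```

```text
clock: 7.07
eef_pos: [0.4345, -0.1479, 0.1434]
tool_rot: [0.0, 0.707, 0.707, 0.001]
ft_force: [-0.3, 0.0, -1.0]
opening: 0.0378
grip_force: 25.0
shift [12.84  5.78  4.47] turn [ 0.01 -0.   -0.6 ] tcp [ 0.4345 -0.1479  0.1434] F [-0.3  0.  -1. ] grip 25.0 open 0.0378 t 7.07 j [-0.28  0.24  0.61  2.14 -0.19  0.81  0.44]
```

```bash
python3 -m jog '[[[0.4,0.2,0],[0,0,0]],[[0.7,0.35,0],[0,0,0]],[[0.9,0.4,0],[0,0,0]],[[0.9,0.4,0],[0,0,0]],[[0.9,0.4,0],[0,0,0]],[[0.9,0.4,0],[0,0,0]],[[0.9,0.4,0],[0,0,0]],[[0.9,0.4,0],[0,0,0]],[[0.9,0.4,0],[0,0,0]],[[0.9,0.4,0],[0,0,0]],[[0.9,0.4,0],[0,0,0]],[[0.9,0.4,0],[0,0,0]],[[0.9,0.4,0],[0,0,0]],[[0.9,0.4,0],[0,0,0]],[[0.6,0.3,0],[0,0,0]],[[0.34,0.13,0],[0,0,-0.3]],[[0,0,0],[0,0,-0.3]],[[0,0,0],[0,0,0]],[[0,0,0],[0,0,0]]]' >/dev/null
python3 to.py 0.5793 0.1731 0.042 3.6
python3 - <<'E'
from h import *
p=shot("wrist"); cv2.imwrite("pics/w1.png",p["pixels"])
E
```

```text
shift [0.04 0.05 4.  ] turn [-0.02  0.01 -0.01] tcp [0.5783 0.1722 0.142 ] F [-1.1 -0.6 -3.2] grip 25.0 open 0.0373 t 8.65 j [-0.7   0.46  0.45  1.81 -0.24  0.93 -0.07]
```

View pics/w1.png

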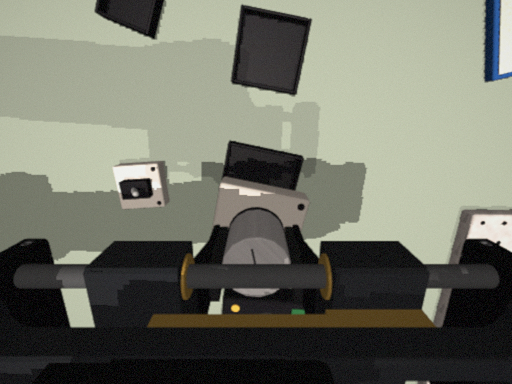

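The large can hangs at (row 250, col 258), with its tray just behind at (165, 262), and they look nearly parallel. I'll measure the angle and offset in the point cloud.

```bash
cat > chk.py <<'E'
# chk.py half(mm) : yaw of held base's visible edge (far +y side) and of the base points' extents
import sys; from h import *
h=float(sys.argv[1])/1000; bt=float(sys.argv[2])  # base half side, base-top height below... (tcp - base top)
p=shot("wrist"); W=cloud(p); t=np.array(p["st"]["eef_pos"]); zb=t[2]-bt
m=(abs(W[...,2]-zb)<.006)&(np.hypot(W[...,0]-t[0],W[...,1]-t[1])<h*1.6)
w=W[m]; print("n",len(w),"z",np.median(w[:,2]).round(4))
r=cv2.minAreaRect((w[:,:2]*1000).astype(np.float32)); print([np.round(x,1) for x in r],"tcp",t.round(4))
# outer +y edge, x extents
b=np.round(w[:,0]/.003); E=np.array([w[b==k][w[b==k][:,1].argmax()][:2] for k in np.unique(b) if (b==k).sum()>4]); E=E[abs(E[:,0]-t[0])<h*.8]
vx,vy,x0,y0=cv2.fitLine((E*1000).astype(np.float32),cv2.DIST_HUBER,0,.01,.01).ravel(); 
a=np.degrees(np.arctan(vy/vx)); n=np.array([-np.sin(np.radians(a)),np.cos(np.radians(a))])
print("edge yaw",a.round(2),"centre offset along normal (mm) rel tcp",(np.array([x0,y0])-t[:2]*1000)@n-h*1000)
E
python3 chk.py 31 0.008
```

```text
n 2866 z 0.1334
[array([580.7, 185.2]), array([36.1, 62.3]), np.float64(81.7)] tcp [0.5785 0.172  0.1423]
edge yaw -8.43 centre offset along normal (mm) rel tcp 0.32898355000174107
```

```bash
python3 -m jog '[[[0.04,0.05,0.6],[0,0,0]],[[0,0,0.7],[0,0,0]],[[0,0,0.7],[0,0,0]],[[0,0,0.7],[0,0,0]],[[0,0,0.5],[0,0,0]],[[0,0,0.3],[0,0,0]],[[0,0,0],[0,0,0]],[[0,0,0],[0,0,0]]]' >/dev/null
python3 to.py 0.5793 0.1731 0.032 3.6
```

```text
shift [-0.02 -0.05  0.95] turn [ 0.   -0.   -0.01] tcp [0.5806 0.1737 0.0557] F [ 0.1  0.3 -0.1] grip 25.0 open 0.0375 t 9.42 j [-0.66  0.57  0.4   1.87 -0.31  0.77 -0.02]
```

```bash
python3 -m jog '[[[-0.02,-0.04,0.3],[0,0,0]],[[0,0,0.3],[0,0,0]],[[0,0,0.15],[0,0,0]],[[0,0,0.15],[0,0,0]],[[0,0,0.04],[0,0,0]],[[0,0,0],[0,0,0]],[[0,0,0],[0,0,0]],[[0,0,0],[0,0,0]]]' >/dev/null
python3 to.py 0.5793 0.1731 0.032 3.6; python3 chk.py 31 0.008
```

```text
shift [-0.01 -0.01  0.  ] turn [ 0.   -0.   -0.01] tcp [0.5795 0.1734 0.0321] F [ 0.5 -0.7 -1.1] grip 25.0 open 0.0375 t 10.08 j [-0.64  0.6   0.39  1.88 -0.33  0.72 -0.01]
n 2928 z 0.0232
[array([581.3, 181.9]), array([66.2, 81.4]), np.float64(82.0)] tcp [0.5795 0.1734 0.0321]
edge yaw -6.11 centre offset along normal (mm) rel tcp 9.56800992294152
```

```bash
python3 -m jog '[[[0,0,0.03],[0,0,0]],[[0,0,0],[0,0,0]]]' >/dev/null
python3 -m jog '[[[0,0,0],[0,0,0]],[[0,0,0],[0,0,0]],[[0,0,0],[0,0,0]],[[0,0,0],[0,0,0]],[[0,0,0],[0,0,0]],[[0,0,0],[0,0,0]]]' 0.8
python3 -m jog '[[[0,0,-0.3],[0,0,0]],[[0,0,-0.8],[0,0,0]],[[0,0,-1],[0,0,0]],[[0,0,-1],[0,0,0]],[[0,0,-1],[0,0,0]],[[0,0,-0.6],[0,0,0]],[[0,0,0],[0,0,0]]]' >/dev/null
python3 to.py 0.6023 -0.142 0.026 0
```

```text
clock: 10.8
eef_pos: [0.5794, 0.1734, 0.0312]
tool_rot: [-0.0, 0.685, 0.729, -0.0]
ft_force: [0.4, -0.3, -1.0]
opening: 0.0664
grip_force: 0.0
shift [-12.67  -0.     5.05] turn [ 0.07 -0.03  0.59] tcp [0.5819 0.1738 0.1532] F [ 0.6 -0.1  0. ] grip 0.0 open 0.0699 t 11.38 j [-0.7   0.45  0.46  1.8  -0.24  0.94 -0.08]
```

```bash
python3 -m jog '[[[0,0,0],[0,0,0.6]],[[-0.9,0.1,0],[0,0,0]],[[-0.9,0.1,0],[0,0,0]],[[-0.9,0.1,0],[0,0,0]],[[-0.9,0.1,0],[0,0,0]],[[-0.9,0.1,0],[0,0,0]],[[-0.9,0.1,0],[0,0,0]],[[-0.9,0.1,0],[0,0,0]],[[-0.9,0.1,0],[0,0,0]],[[-0.9,0,0],[0,0,0]],[[-0.9,0,0],[0,0,0]],[[-0.9,0,0],[0,0,0]],[[-0.9,0,0],[0,0,0]],[[-0.9,0,0],[0,0,0]],[[-0.6,0,0],[0,0,0]],[[-0.33,0,0],[0,0,0]],[[0,0,0],[0,0,0]],[[0,0,0],[0,0,0]],[[0,0,0],[0,0,0]]]' >/dev/null
python3 to.py 0.6023 -0.142 0.026 0
python3 - <<'E'
from h import *
p=shot("top"); cv2.imwrite("pics/t2.png",p["pixels"][120:260,80:420][:, :].repeat(2,0).repeat(2,1))
E
```

```text
shift [-0.06  0.13  4.89] turn [-0.01 -0.01  0.01] tcp [ 0.5992 -0.1406  0.1483] F [-0.  -0.1 -0. ] grip 0.0 open 0.0691 t 12.97 j [-0.21  0.48  0.52  1.78 -0.28  0.96  0.42]
```

View pics/t2.png

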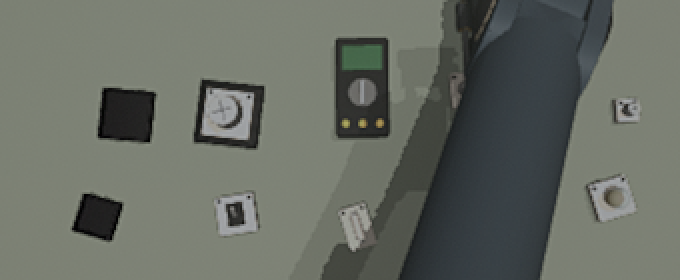

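The large capacitor sits centred and parallel in its tray (crop at 228, 112). Next I'll grasp the medium one.

```bash
python3 -m jog '[[[-0.06,0.13,0.7],[0,0,0]],[[0,0,0.7],[0,0,0]],[[0,0,0.7],[0,0,0]],[[0,0,0.7],[0,0,0]],[[0,0,0.7],[0,0,0]],[[0,0,0.6],[0,0,0]],[[0,0,0.4],[0,0,0]],[[0,0,0.35],[0,0,0]],[[0,0,0],[0,0,0]],[[0,0,0],[0,0,0]],[[0,0,0],[0,0,0]]]'
python3 to.py 0.6023 -0.142 0.026 0
```

```text
clock: 13.93
eef_pos: [0.6032, -0.1439, 0.0283]
tool_rot: [0.001, 0.707, 0.707, 0.0]
ft_force: [1.0, -0.7, 1.0]
opening: 0.0694
grip_force: 0.0
shift [ 0.08 -0.03  0.09] turn [ 0.01  0.   -0.01] tcp [ 0.6032 -0.1439  0.0283] F [ 1.  -0.7  1. ] grip 0.0 open 0.0694 t 13.93 j [-0.15  0.64  0.44  1.85 -0.38  0.74  0.5 ]
```

```bash
python3 -m jog '[[[0.06,-0.03,0.06],[0,0,0]],[[0,0,0],[0,0,0]],[[0,0,0],[0,0,0]],[[0,0,0],[0,0,0]]]' >/dev/null
python3 -m jog '[[[0,0,0],[0,0,0]],[[0,0,0],[0,0,0]],[[0,0,0],[0,0,0]],[[0,0,0],[0,0,0]],[[0,0,0],[0,0,0]],[[0,0,0],[0,0,0]],[[0,0,0],[0,0,0]],[[0,0,0],[0,0,0]],[[0,0,0],[0,0,0]],[[0,0,0],[0,0,0]],[[0,0,0],[0,0,0]],[[0,0,0],[0,0,0]]]' 0 20
python3 -m jog '[[[0,0,-0.3],[0,0,0]],[[0,0,-0.6],[0,0,0]],[[0,0,-0.8],[0,0,0]],[[0,0,-0.8],[0,0,0]],[[0,0,-0.8],[0,0,0]],[[0,0,-0.8],[0,0,0]],[[0,0,-0.5],[0,0,0]],[[0,0,0],[0,0,0]],[[0,0,0],[0,0,0]]]'
python3 chk.py 23 0.006;python3 to.py 0.5817 0.3082 0.15 0
```

```text
clock: 15.27
eef_pos: [0.6018, -0.1424, 0.026]
tool_rot: [0.0, 0.707, 0.707, 0.0]
ft_force: [0.4, 0.2, 0.2]
opening: 0.0252
grip_force: 20.0
clock: 16.02
eef_pos: [0.6016, -0.1423, 0.1413]
tool_rot: [0.0, 0.707, 0.707, 0.0]
ft_force: [-1.2, -0.8, -0.9]
opening: 0.0253
grip_force: 20.0
n 1681 z 0.1345
[array([ 601.1, -129.5]), array([45.9, 22.1]), np.float64(3.6)] tcp [ 0.6016 -0.1423  0.1413]
edge yaw 3.77 centre offset along normal (mm) rel tcp 0.652508920438919
shift [18.01 -0.78 -0.38] turn [-0.01 -0.01 -0.01] tcp [ 0.601  -0.142   0.1403] F [-0.2 -0.  -1. ] grip 20.0 open 0.0254 t 16.07 j [-0.21  0.49  0.51  1.78 -0.29  0.94  0.43]
```

```bash
python3 -m jog '[[[0.5,0,0],[0,0,0]],[[0.8,0,0],[0,0,0]],[[1,-0.1,0],[0,0,0]],[[1,-0.1,0],[0,0,0]],[[1,-0.1,0],[0,0,0]],[[1,-0.1,0],[0,0,0]],[[1,-0.1,0],[0,0,0]],[[1,-0.1,0],[0,0,0]],[[1,-0.1,0],[0,0,0]],[[1,-0.1,0],[0,0,0]],[[1,0,0],[0,0,0]],[[1,0,0],[0,0,0]],[[1,0,0],[0,0,0]],[[1,0,0],[0,0,0]],[[1,0,0],[0,0,0]],[[1,0,0],[0,0,0]],[[1,0,0],[0,0,0]],[[1,0,0],[0,0,0]],[[0.5,0,0],[0,0,0]],[[0.2,0,0],[0,0,0.5]]]' >/dev/null
python3 -m jog '[[[0,0,0],[0,0,0.6]],[[0,0,0],[0,0,0.6]],[[0,0,0],[0,0,0]],[[0,0,0],[0,0,0]],[[0,0,0],[0,0,0]]]' >/dev/null
python3 chk.py 23 0.006;python3 to.py 0.5817 0.3076 0.030 -10.3
```

```text
n 1663 z 0.1336
[array([583.4, 320.3]), array([21.7, 46. ]), np.float64(83.2)] tcp [0.5816 0.3073 0.1405]
edge yaw -6.7 centre offset along normal (mm) rel tcp 0.655139506741989
shift [ 0.01 -0.    4.43] turn [-0.01  0.    0.02] tcp [0.5817 0.3073 0.1407] F [-0.6 -0.3 -0.6] grip 20.0 open 0.0253 t 18.2 j [-0.89  0.55  0.5   1.68 -0.3   0.99 -0.47]
```

```bash
python3 -m jog '[[[0,0,0.6],[0,0,0]],[[0,0,0.7],[0,0,0]],[[0,0,0.7],[0,0,0]],[[0,0,0.7],[0,0,0]],[[0,0,0.5],[0,0,0]],[[0,0,0.3],[0,0,0]],[[0,0,0],[0,0,0]],[[0,0,0],[0,0,0]],[[0,0,0],[0,0,0]],[[0,0,0],[0,0,0]]]' >/dev/null
python3 to.py 0.5817 0.3076 0.030 -10.3
```

```text
shift [-0.02 -0.04  0.99] turn [ 0.02 -0.01  0.01] tcp [0.5828 0.308  0.0547] F [-0.2 -0.2 -1.5] grip 20.0 open 0.0254 t 19.03 j [-0.86  0.65  0.45  1.74 -0.36  0.83 -0.42]
```

```bash
python3 -m jog '[[[-0.02,-0.03,0.3],[0,0,0]],[[0,0,0.3],[0,0,0]],[[0,0,0.15],[0,0,0]],[[0,0,0.15],[0,0,0]],[[0,0,0.06],[0,0,0]],[[0,0,0.02],[0,0,0]],[[0,0,0],[0,0,0]],[[0,0,0],[0,0,0]],[[0,0,0],[0,0,0]]]' >/dev/null
python3 chk.py 17 0.006; python3 to.py 0.5817 0.3076 0.030 -10.3
```

```text
n 1487 z 0.0233
[array([583. , 320.9]), array([22.2, 46.1]), np.float64(77.1)] tcp [0.5807 0.3072 0.0298]
edge yaw -5.54 centre offset along normal (mm) rel tcp 6.449826707510795
shift [ 0.02  0.04 -0.01] turn [-0.01  0.    0.01] tcp [0.5807 0.3072 0.0298] F [-3.8 -0.4  6.2] grip 20.0 open 0.0257 t 19.83 j [-0.85  0.68  0.43  1.75 -0.38  0.79 -0.41]
```

Contact shows up as 6 N upward, so the medium one is seated. Releasing it and moving to the small one.

```bash
python3 -m jog '[[[0,0,0],[0,0,0]],[[0,0,0],[0,0,0]],[[0,0,0],[0,0,0]],[[0,0,0],[0,0,0]],[[0,0,0],[0,0,0]],[[0,0,0],[0,0,0]]]' 0.6
python3 -m jog '[[[0,0,-0.3],[0,0,0]],[[0,0,-0.8],[0,0,0]],[[0,0,-1],[0,0,0]],[[0,0,-1],[0,0,0]],[[0,0,-1],[0,0,0]],[[0,0,-0.6],[0,0,0]],[[0,0,0],[0,0,-0.8]],[[0,0,0],[0,0,-0.9]],[[0,0,0],[0,0,0]],[[0,0,0],[0,0,0]],[[0,0,0],[0,0,0]]]' >/dev/null
python3 to.py 0.5693 -0.3494 0.15 0
```

```text
clock: 20.33
eef_pos: [0.5812, 0.3072, 0.0289]
tool_rot: [0.0, 0.767, 0.641, -0.0]
ft_force: [0.4, -0.9, -0.1]
opening: 0.0508
grip_force: 0.0
shift [-26.26  -0.4   -0.14] turn [-0.    0.   -0.03] tcp [0.5812 0.3071 0.1465] F [-0.8 -0.1 -0.1] grip 0.0 open 0.0521 t 21.25 j [-0.87  0.54  0.46  1.68 -0.27  0.99 -0.32]
```

```bash
python3 -m jog '[[[-1,0,0],[0,0,0]],[[-1,0,0],[0,0,0]],[[-1,0,0],[0,0,0]],[[-1,0,0],[0,0,0]],[[-1,0,0],[0,0,0]],[[-1,0,0],[0,0,0]],[[-1,0,0],[0,0,0]],[[-1,0,0],[0,0,0]],[[-1,0,0],[0,0,0]],[[-1,0,0],[0,0,0]],[[-1,0,0],[0,0,0]],[[-1,0,0],[0,0,0]],[[-1,0,0],[0,0,0]],[[-1,0,0],[0,0,0]],[[-1,0,0],[0,0,0]],[[-1,0,0],[0,0,0]],[[-1,0,0],[0,0,0]]]' >/dev/null
python3 -m jog '[[[-1,0,0],[0,0,0]],[[-1,0,0],[0,0,0]],[[-1,0,0],[0,0,0]],[[-1,0,0],[0,0,0]],[[-1,-0.1,0],[0,0,0]],[[-1,-0.1,0],[0,0,0]],[[-1,-0.1,0],[0,0,0]],[[-1,-0.1,0],[0,0,0]],[[-0.8,0,0],[0,0,0]],[[-0.46,0,0],[0,0,0]],[[0,0,0],[0,0,0]],[[0,0,0],[0,0,0]],[[0,0,0],[0,0,0]],[[0,0,0],[0,0,0]]]' >/dev/null
python3 to.py 0.5693 -0.3494 0.023 0
```

```text
shift [-0.1  -0.09  4.93] turn [-0.   -0.02  0.02] tcp [ 0.5714 -0.347   0.1462] F [-0.7  0.9  0.7] grip 0.0 open 0.0519 t 23.83 j [ 0.12  0.57  0.53  1.65 -0.33  1.01  0.76]
```

```bash
python3 -m jog '[[[-0.1,-0.09,0.7],[0,0,0]],[[0,0,0.7],[0,0,0]],[[0,0,0.7],[0,0,0]],[[0,0,0.7],[0,0,0]],[[0,0,0.7],[0,0,0]],[[0,0,0.6],[0,0,0]],[[0,0,0.4],[0,0,0]],[[0,0,0.38],[0,0,0]],[[0,0,0],[0,0,0]],[[0,0,0],[0,0,0]],[[0,0,0],[0,0,0]],[[0,0,0],[0,0,0]]]'>/dev/null
python3 to.py 0.5693 -0.3494 0.023 0
```

```text
shift [0.11 0.01 0.1 ] turn [ 0.02  0.01 -0.01] tcp [ 0.5691 -0.3522  0.0256] F [ 0.3  0.1 -0.3] grip 0.0 open 0.0522 t 24.83 j [ 0.18  0.71  0.46  1.73 -0.41  0.8   0.83]
```

```bash
python3 -m jog '[[[0.06,0,0.06],[0,0,0]],[[0,0,0],[0,0,0]],[[0,0,0],[0,0,0]],[[0,0,0],[0,0,0]]]'
python3 -m jog '[[[0,0,0],[0,0,0]],[[0,0,0],[0,0,0]],[[0,0,0],[0,0,0]],[[0,0,0],[0,0,0]],[[0,0,0],[0,0,0]],[[0,0,0],[0,0,0]],[[0,0,0],[0,0,0]],[[0,0,0],[0,0,0]],[[0,0,0],[0,0,0]],[[0,0,0],[0,0,0]],[[0,0,0],[0,0,0]],[[0,0,0],[0,0,0]]]' 0 15
python3 -m jog '[[[0,0,-0.3],[0,0,0]],[[0,0,-0.6],[0,0,0]],[[0,0,-0.8],[0,0,0]],[[0,0,-0.8],[0,0,0]],[[0,0,-0.8],[0,0,0]],[[0,0,-0.8],[0,0,0]],[[0,0,-0.5],[0,0,0]],[[0,0,0],[0,0,0]],[[0,0,0],[0,0,0]]]'
python3 chk.py 15 0.003;python3 to.py 0.4488 0.3467 0.14 0
```

```text
clock: 25.17
eef_pos: [0.5685, -0.3502, 0.0232]
tool_rot: [0.0, 0.707, 0.707, 0.0]
ft_force: [0.9, 0.5, 0.2]
opening: 0.0526
grip_force: 0.0
clock: 26.17
eef_pos: [0.5684, -0.3502, 0.0229]
tool_rot: [-0.0, 0.707, 0.707, 0.0]
ft_force: [-0.6, 0.2, 0.3]
opening: 0.0155
grip_force: 15.0
clock: 26.92
eef_pos: [0.5687, -0.3504, 0.139]
tool_rot: [0.001, 0.707, 0.707, 0.0]
ft_force: [-0.3, 0.3, -0.6]
opening: 0.0151
grip_force: 15.0
n 794 z 0.1353
[array([ 569. , -341.6]), array([33. , 14.6]), np.float64(1.3)] tcp [ 0.5687 -0.3504  0.139 ]
edge yaw 2.84 centre offset along normal (mm) rel tcp 0.7154642411959138
shift [27.86 -4.79 -0.07] turn [-0.   -0.01 -0.01] tcp [ 0.5682 -0.3498  0.1377] F [ 1.1  0.7 -1. ] grip 15.0 open 0.0154 t 26.97 j [ 0.13  0.58  0.53  1.66 -0.34  1.    0.77]
```

```bash
python3 -m jog '[[[0.5,0,0],[0,0,0]],[[0.8,0,0],[0,0,0]],[[1,0,0],[0,0,0]],[[1,0,0],[0,0,0]],[[1,0,0],[0,0,0]],[[1,0,0],[0,0,0]],[[1,0,0],[0,0,0]],[[1,0,0],[0,0,0]],[[1,0,0],[0,0,0]],[[1,0,0],[0,0,0]],[[1,0,0],[0,0,0]],[[1,0,0],[0,0,0]],[[1,0,0],[0,0,0]],[[1,0,0],[0,0,0]],[[1,0,0],[0,0,0]],[[1,0,0],[0,0,0]],[[1,0,0],[0,0,0]],[[1,-0.4,0],[0,0,0]],[[1,-0.4,0],[0,0,0]],[[1,-0.4,0],[0,0,0]]]' >/dev/null
python3 -m jog '[[[1,-0.4,0],[0,0,0]],[[1,-0.4,0],[0,0,0]],[[1,-0.4,0],[0,0,0]],[[1,-0.4,0],[0,0,0]],[[1,-0.4,0],[0,0,0]],[[1,-0.4,0],[0,0,0]],[[1,-0.4,0],[0,0,0]],[[0.9,-0.3,0],[0,0,0]],[[0.5,-0.3,0],[0,0,0]],[[0.15,-0.2,0],[0,0,0]],[[0,0,0],[0,0,0.8]],[[0,0,0],[0,0,0.8]],[[0,0,0],[0,0,0.8]],[[0,0,0],[0,0,0.8]],[[0,0,0],[0,0,0.08]],[[0,0,0],[0,0,0]],[[0,0,0],[0,0,0]],[[0,0,0],[0,0,0]]]' >/dev/null
python3 chk.py 15 0.003;python3 to.py 0.4486 0.3460 0.027 -19.7
```

```text
n 792 z 0.1342
[array([452.2, 353.9]), array([14.6, 33.1]), np.float64(73.3)] tcp [0.4488 0.3458 0.1379]
edge yaw -14.71 centre offset along normal (mm) rel tcp 0.6955114594061271
shift [ 0.   -0.01  4.44] turn [-0.  0.  0.] tcp [0.4489 0.3459 0.1379] F [-0.5  0.8 -0.8] grip 15.0 open 0.0155 t 30.18 j [-1.14  0.42  0.53  1.91 -0.27  0.89 -0.82]
```

```bash
python3 -m jog '[[[0,0,0.6],[0,0,0]],[[0,0,0.7],[0,0,0]],[[0,0,0.7],[0,0,0]],[[0,0,0.7],[0,0,0]],[[0,0,0.5],[0,0,0]],[[0,0,0.3],[0,0,0]],[[0,0,0],[0,0,0]],[[0,0,0],[0,0,0]],[[0,0,0],[0,0,0]],[[0,0,0],[0,0,0]]]' >/dev/null
python3 to.py 0.4486 0.3460 0.027 -19.7
python3 - <<'E'
from h import *
p=shot("wrist"); cv2.imwrite("pics/w3.png",p["pixels"])
E
```

```text
shift [-0.04 -0.03  0.98] turn [ 0.01 -0.02 -0.  ] tcp [0.4496 0.3466 0.0515] F [ 0.9 -1.  -0.2] grip 15.0 open 0.0155 t 31.02 j [-1.08  0.54  0.47  1.96 -0.36  0.72 -0.75]
```

View pics/w3.png

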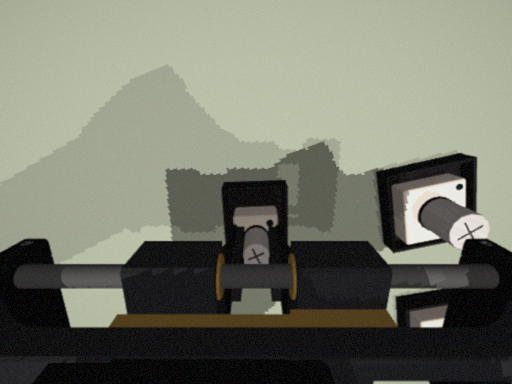

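The small can (row 250, col 257) is centred over its tray (col 255), and the medium one is sitting in its tray on the right (205, 430). Lowering the small one now.

```bash
python3 -m jog '[[[-0.02,-0.02,0.3],[0,0,0]],[[0,0,0.3],[0,0,0]],[[0,0,0.15],[0,0,0]],[[0,0,0.15],[0,0,0]],[[0,0,0.06],[0,0,0]],[[0,0,0.02],[0,0,0]],[[0,0,0],[0,0,0]],[[0,0,0],[0,0,0]],[[0,0,0],[0,0,0]]]' >/dev/null
python3 chk.py 12 0.003; python3 to.py 0.4486 0.3460 0.027 -19.7
```

```text
n 744 z 0.0233
[array([451.1, 353.6]), array([14.5, 32.3]), np.float64(72.9)] tcp [0.448  0.3456 0.0267]
edge yaw -13.48 centre offset along normal (mm) rel tcp 3.661041342340969
shift [ 0.02  0.02 -0.01] turn [-0.01  0.   -0.  ] tcp [0.448  0.3456 0.0267] F [-3.1 -2.1  8. ] grip 15.0 open 0.0155 t 31.87 j [-1.06  0.57  0.44  1.98 -0.38  0.67 -0.72]
```

```bash
python3 -m jog '[[[0,0,0],[0,0,0]],[[0,0,0],[0,0,0]],[[0,0,0],[0,0,0]],[[0,0,0],[0,0,0]],[[0,0,0],[0,0,0]],[[0,0,0],[0,0,0]]]' 0.5
python3 -m jog '[[[0,0,-0.3],[0,0,0]],[[0,0,-0.8],[0,0,0]],[[0,0,-1],[0,0,0]],[[0,0,-1],[0,0,0]],[[0,0,-1],[0,0,0]],[[0,0,-1],[0,0,0]],[[1,0,0],[0,0,0]],[[1,0,0],[0,0,0]],[[1,0,0],[0,0,0]],[[1,0,0],[0,0,0]],[[1,0,0],[0,0,0]],[[1,0,0],[0,0,0]],[[1,0,0],[0,0,0]],[[0,0,0],[0,0,0]],[[0,0,0],[0,0,0]]]'
python3 - <<'E'
from h import *
p=shot("top");W=cloud(p);Z=W[...,2]
cv2.imwrite("pics/t4.png",p["pixels"][120:260,80:420].repeat(2,0).repeat(2,1))
for n,c,h in [("s",(.4488,.3467),.05),("m",(.5817,.3082),.058),("l",(.5793,.1731),.068)]:
    m=(np.hypot(W[...,0]-c[0],W[...,1]-c[1])<.03)&(abs(Z-h)<.008); print(n,m.sum(),W[m].mean(0).round(4),c,h)
E
```

```text
clock: 32.37
eef_pos: [0.4483, 0.3458, 0.0259]
tool_rot: [0.0, 0.818, 0.576, -0.0]
ft_force: [-0.6, 0.7, 1.0]
opening: 0.0418
grip_force: 0.0
clock: 33.62
eef_pos: [0.5069, 0.5116, 0.1532]
tool_rot: [0.0, 0.817, 0.576, -0.0]
ft_force: [-1.1, 0.4, -0.1]
opening: 0.0436
grip_force: 0.0
s 33 [0.4473 0.3443 0.0489] (0.4488, 0.3467) 0.05
m 89 [0.5794 0.3061 0.0571] (0.5817, 0.3082) 0.058
l 181 [0.5779 0.1725 0.0675] (0.5793, 0.1731) 0.068
```

View pics/t4.png

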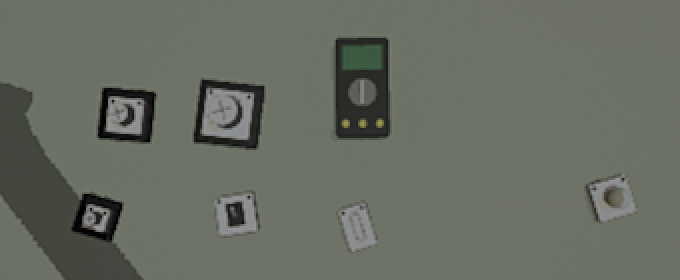

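All three sit flat in their own trays, within about 3 mm of centre (the can tops are at the heights expected on the tray floors). The other modules and the meter look unmoved.

```bash
python3 -c "
from station import env
print(env.hand_in())"
```

```text
the job is handed in; nothing more can be done
None
```

I handed the job in at about 34 s: all three capacitors are upright and flat in the trays of their own size, within about 3 mm of centre by the last camera check; the other modules and the meter look unmoved, and the hand-in gave no verdict.

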